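Load a paint sample and crank it to the measuring mark

TASK

Take the blue paint sample panel out of the rack and slide it upright, fully home, into the pocket on the measuring bench's carriage, with its painted face towards the measuring head, and let go. Then crank the handwheel by its red knob until the carriage's yellow pointer lines up with the red index line on the scale, within 2 mm. Leave the red panel in the rack and do not disturb the can, the jug or the cup.

Things in the scene. Friction and masses are not known exactly. Their poses are not given: they have to be found in the camera images.
- blue_panel_center (a point): Centre of the blue sample panel: a stiff plate 100 mm wide (its x), 8 mm thick (its y), 120 mm tall (its z, up), about 130 g; its +y face and top edge are blue, the back white. It stands upright in one of the rack's two slots. Pinch it across its thickness by the middle of the top edge, 60 mm above this point.
- blue_panel: The same blue panel; origin at the centre of its lower edge, axes as for its centre. The rack's slots are 84 mm apart, their wooden walls cover the panel's lowest 35 mm; lift it straight up out of the slot.
- red_panel_center (a point): Centre of the other panel, the same but painted red, standing in the other slot; it stays there.
- pocket (a point): Centre of the floor of the carriage's dark steel pocket. Axes: x across, y the carriage's travel towards the measuring head, z up. Inside 103 mm (x) by 10.5 mm (y), 45 mm deep, open on top; above that the lips flare out to a mouth about 12 mm larger, 56 mm over the floor. A panel fully home stands on the floor, its centre 60 mm above this point, blue face to +y.
- pointer (a point): Tip of the yellow pointer fixed to the carriage, close over the white scale on the side of the bench away from the robot; moves with the carriage. Axes as for pocket.
- mark (a point): Tip of the red index line of the red clip fixed on the scale (black lines 10 mm apart); same axes as pocket. The pointer is on the mark when both have the same place along y, the travel. It starts about 26 to 68 mm short of it, on the handwheel's side, so the carriage must go towards the measuring head.
- lens (a point): Centre of the lens of the white measuring head at the bench's +y end, 105 mm above the table; the head (90 x 70 mm, top at 174 mm) is fixed.
- wheel_center (a point): Centre of the handwheel's top face, on its vertical axis, about 104 mm above the table; 124 mm across, at the bench's end opposite the measuring head. Clockwise seen from above moves the carriage towards the measuring head, 25 mm per full turn. It turns stiffly (about 3.5 N at the knob) and stays where it is left; the carriage cannot be pushed by hand.
- knob_center (a point): Centre of the red upright crank knob on the handwheel: 20 mm in diameter, 50 mm tall (25 mm above and below this point; its foot is 1 mm above the wheel's face), 45 mm from the wheel's axis. It spins freely on its own pin, so a gripper holding it from above can carry it round the circle without turning itself.
- paint_can: Bystander: steel paint can with black stirring lid, 100 mm in diameter, 170 mm tall; origin at the centre of its underside.
- jug: Bystander: blue plastic jug 120 x 100 mm, 215 mm tall; origin at the centre of its underside.
- mixing_cup: Bystander: white plastic cup 90 mm across, 100 mm tall; origin at the centre of its underside.
Not all that is in view belongs to the job. What is shaped like the blue_panel but purple or turquoise is not meant.

How it is judged:
By the outcome, as a careful person would: the job done as asked, in the order asked, and still so for the second after the job is handed in, with the robot touching nothing.
It also fails if it takes over 72 s, if anything falls off the work surface, if the arm or the gripper's body presses on something with over 40 N, if the wrist force passes 120 N, or if a joint passes its speed limit or range.

ROBOT

A 7-joint arm with a two-finger parallel gripper is mounted at the origin on the work surface. World frame = base frame: x ahead of the robot, y to its left, z up, the work surface at z = 0. Lengths are in m, angles in degrees, forces in N, time in s.
With the tool pointing down it reaches from about 0.4 to 0.85 m from the base axis. Payload 4.4 kg.
Tool frame: the origin (TCP) lies at the very end of the fingers, on their centre line; the grasp point (between the pads) lies env.tcp_to_grasp behind it (env.tcp_to_grasp is the distance from the TCP to the grasp point, in m); z points along the fingers, y is the line along which they close (so a half turn about z gives the same grasp; the last joint's range is limited). The gripper opens to 94 mm and grips with 3 to 60 N. Pads are 16 mm wide; open, the fingers measure 119 mm over their backs; the gripper's body (75 mm by 177 mm) begins 78 mm behind the grasp point.
Start: joints at [61.547, 36.005, 2.206, 86.941, -1.547, 57.084, -1.146], TCP at [0.271, -0.591, 0.205] pointing down, gripper open.
Joint ranges: [-175.42, 175.42], [-21.48, 121.26], [-71.46, 75.88], [10.55, 141.38], [-63.04, 243.04], [13.31, 113.54], [-168.57, 168.57]. Speed limits (degrees/s): [147.25, 147.25, 180, 180, 180, 180, 180].

INTERFACE

Orientations are given as a 3x3 rotation matrix whose columns are the frame's x, y, z axes.
In Python, from rig import env gives the robot as it stands.
- The arm moves only by the tool jog_arm, never from a script. Its argument "rows" is one flat list of numbers, 7 for each row, row after row: the turn, a rotation vector about the tool's x, y, z normalised to -1 to 1, where 1 is 0.1 rad, then the shift along the tool's x, y, z normalised to -1 to 1, where 1 is 25 mm, then the opening, from -1 (shut) to 1 (fully open). A call has exactly 10 rows; each row shifts and turns the commanded pose from where the row before left it, along the tool's axes as they then stand; what a row does not reach is not made up. A row lasts 1/12 s, in which the tool goes at most 41.7 mm and 7.16 degrees, less where a joint would pass 70% of its speed; a pose out of reach is approached as far as the arm can. A call with a number of a shift or a turn outside -1 to 1 is refused whole. A call with a gripper value outside its range is refused whole. The fingers move at their own pace and stop on an object; "force" is the grip in N (left out, the last holds). Time passes only in rows, so rows that do not move let the fingers close, or fill a call up. It gives the time, the measured TCP pose, the force, the opening and the grip force at its end, in the units of the state.
- env.state(): the state, without advancing time (a new reading comes with each control period).
- env.read_camera(name): name is "scene" or "top" or "wrist"; returns the picture (480x640x3 uint8, red, green, blue); there is no depth.
- env.get_calibration(name): a dict with "fx", "fy", "cx", "cy" (pixels), "rvec" (rotation vector, rad) and "tvec" (3), from world to camera coordinates, as OpenCV has them; the wrist camera has in their place "mount" (4x4, takes a point from camera to tool coordinates, whose origin is the TCP and whose axes are the flange's). Camera axes: x right, y down, z forward; pixel columns grow to the right and rows downward; lengths in m; the calibration is good to about 2 mm. A picture is of the moment at which its call begins: read the wrist's pose just before it. get_calibration takes no time and is no camera call.
- env.job_done(): hands the job in; it is judged then, once.
Trained networks look in the newest picture that a camera, given by its name, has taken for a name from the list of things; names that differ only in an ending like _2 or _b are one class to them, and where a whole thing is asked for, a point or a joint stands for the part that bears it (a point fixed in the world has none). Each returns a list of dicts, best first, with "score" (0 to 1); they miss things now and then, are a little off and sometimes report something else, mostly with a low value. They report only what shows in the picture. A call takes as long as a camera call. They do not tell look-alikes from the thing itself.
- env.recognise(thing, camera): "bbox" ([left, top, width, height] in pixels, round what is visible of it).
- env.regions_of(thing, camera): "pixels" (480x640 bool, what is visible of it) and "bbox" ([left, top, width, height] in pixels, round what is visible of it).
The state is a dict: "time_s": time; "q": joint angles; "joint_vel": joint speeds; "joint_torque": joint torques, N m; "position": TCP position; "tool_rot": TCP orientation; "contact_force": force on the tool from outside, world axes, zero at the start; "moment": the same for the moment, N m; "gripper_width": finger opening in m; "grip_force": force on a finger pad.
Only numpy, scipy, OpenCV 4.12 (cv2) and the standard library are available. Lean on these libraries where they do the work, as an engineer would, in place of code of your own. Each camera call takes 0.05 s, during which the arm holds its last target. There are 200 camera calls.

## Working session

There is one attempt and no reset: what is moved stays moved. The work goes in short steps, Python scripts to look and compute and a tool call to move; the robot and the scene stay as the last step left them, time stands still between calls to the robot, and variables do not carry over. Pictures are saved under pics/ and viewed, at most 10 in all, crops included, and the job is handed in when it is done.

Besides the shell and the picture viewer there is one more tool, called after ">>>" as name(argument=value, ...) on one line, values as JSON. jog_arm: Moves the arm, as the interface text tells. Scaled input: -1 to 1 covers 25 mm each way for a shift and 0.1 rad each way for a turn. Its arguments: {"type":"object","properties":{"rows":{"type":"array","items":{"type":"number"}},"force":{"type":"number"}},"required":["rows"]}

```bash
ls; mkdir -p pics
python3 - <<'E'
from rig import env
import cv2,numpy as np
s=env.state();print(s['time_s'],s['position'],np.round(s['tool_rot'],3).tolist(),s['gripper_width'],env.tcp_to_grasp)
for c in('scene','top'):
    im=env.read_camera(c);cv2.imwrite(f'pics/{c}0.png',im[:,:,::-1])
    k=env.get_calibration(c);print(c,k)
    for t in['blue_panel','blue_panel_center','red_panel_center','pocket','pointer','mark','lens','wheel_center','knob_center','paint_can','jug','mixing_cup']:
        try:
            print(t,[(round(d['score'],2),d['bbox']) for d in env.recognise(t,c)][:3])
        except Exception as e: print(t,e)
print(env.get_calibration('wrist'))
E
```

```text
pics
0.0 [ 0.27120352 -0.5899997   0.20459769] [[0.909, 0.418, -0.001], [0.418, -0.909, 0.002], [-0.0, -0.002, -1.0]] 0.09412320885318015 0.0188
scene {'fx': 526.6352871398166, 'fy': 526.6352871398166, 'cx': 329.5646120280285, 'cy': 237.22031088368774, 'rvec': array([ 2.02759845,  1.20749781, -0.53075547]), 'tvec': array([-0.2854249 , -0.23745518,  1.88462299])}
blue_panel []
blue_panel_center []
red_panel_center []
pocket []
pointer []
mark []
lens []
wheel_center []
knob_center []
paint_can []
jug []
mixing_cup []
top {'fx': 457.7247118360081, 'fy': 457.7247118360081, 'cx': 326.0530213092866, 'cy': 231.2673126818805, 'rvec': array([ 2.20120062, -2.17671694,  0.10405137]), 'tvec': array([0.02447804, 0.53781604, 1.31720487])}
blue_panel [(0.78, [149.2, 292.0, 28.8, 41.9]), (0.69, [186.3, 244.9, 14.8, 36.5]), (0.56, [123.8, 263.5, 44.5, 8.7])]
blue_panel_center [(0.91, [189.1, 246.9, 13.1, 35.7]), (0.81, [121.0, 260.5, 50.7, 12.5]), (0.72, [168.1, 137.1, 54.8, 58.0])]
red_panel_center [(0.75, [216.1, 244.1, 14.1, 43.1])]
pocket [(0.68, [355.7, 205.5, 23.5, 52.2])]
pointer [(0.76, [356.0, 204.0, 25.0, 49.9])]
mark []
lens [(0.7, [289.5, 195.4, 164.5, 63.5])]
wheel_center [(0.76, [408.8, 207.2, 45.0, 45.2])]
knob_center [(0.51, [440.2, 235.9, 13.4, 7.2])]
paint_can [(0.62, [475.3, 294.3, 48.6, 42.1])]
jug [(0.64, [167.4, 135.8, 52.1, 56.9]), (0.58, [355.5, 204.8, 23.8, 50.7])]
mixing_cup [(0.65, [285.5, 123.7, 30.4, 39.8])]
{'fx': 415.3409411422628, 'fy': 415.3409411422628, 'cx': 314.1035322390605, 'cy': 236.9124658524639, 'mount': array([[ 3.92254839e-04, -9.67425413e-01, -2.53155914e-01,
         7.37774626e-02],
       [ 9.99999730e-01,  5.36758265e-04, -5.01741597e-04,
        -4.31880255e-04],
       [ 6.21281100e-04, -2.53155649e-01,  9.67425362e-01,
        -1.80312495e-01],
       [ 0.00000000e+00,  0.00000000e+00,  0.00000000e+00,
         1.00000000e+00]])}
```

View pics/top0.png

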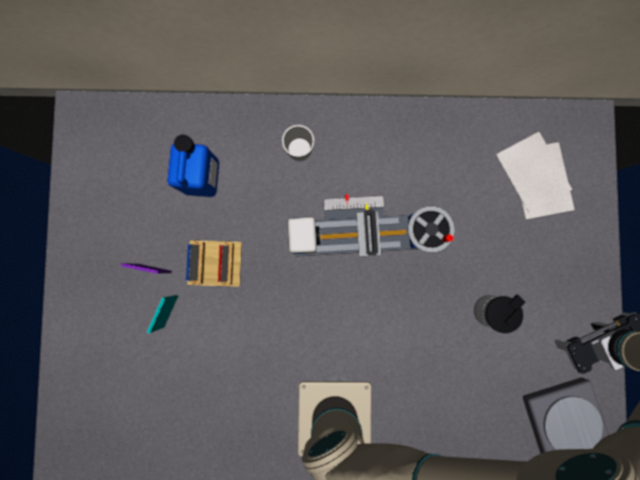

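View pics/scene0.png

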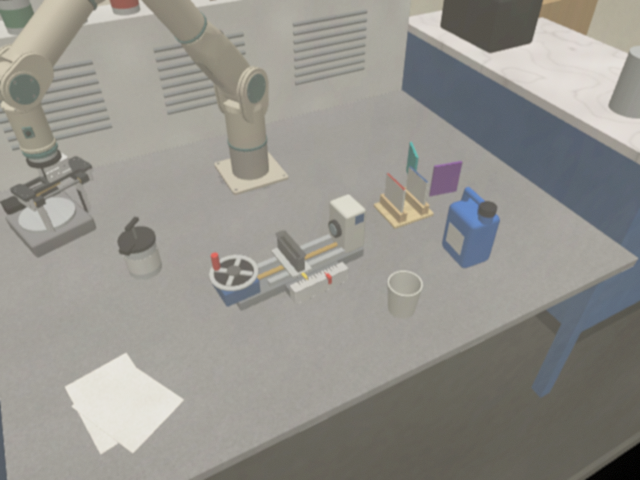

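The top view shows the bench (head at 302,235, wheel at 431,229, knob at 449,238, pocket at 371,232) and the rack at (214,263). Four things are panel-shaped: blue at (192,262) and red at (223,263) in the rack, purple at (146,268) and turquoise at (162,313) loose. The rack's left one fits, being blue and in a slot. I'll enlarge it to confirm that and to see which side is painted.

```bash
cat > h.py <<'E'
from rig import env
import cv2,numpy as np
def cam(name,st=None):
    k=env.get_calibration(name);K=np.array([[k['fx'],0,k['cx']],[0,k['fy'],k['cy']],[0,0,1]])
    if 'mount' in k:
        st=st or env.state();T=np.eye(4);T[:3,:3]=st['tool_rot'];T[:3,3]=st['position'];T=T@k['mount']
        return K,T[:3,:3],T[:3,3]
    R=cv2.Rodrigues(k['rvec'])[0];return K,R.T,-R.T@k['tvec']
def at_z(c,uv,z):
    K,R,o=c;d=R@np.linalg.solve(K,[uv[0],uv[1],1]);return o+d*(z-o[2])/d[2]
def proj(c,p):
    K,R,o=c;q=K@(R.T@(np.array(p)-o));return q[:2]/q[2]
E
python3 - <<'E'
from h import *
t=cv2.imread('pics/top0.png');s=cv2.imread('pics/scene0.png')
a=cv2.resize(t[225:305,110:250],(790,451),interpolation=cv2.INTER_CUBIC)
b=cv2.resize(s[140:230,370:470],(440,396),interpolation=cv2.INTER_CUBIC)
c=cv2.resize(t[185:265,280:460],(790,351),interpolation=cv2.INTER_CUBIC)
cv2.imwrite('pics/c1.png',np.vstack([cv2.resize(np.hstack([cv2.resize(a,(694,396)),b]),(800,280)),cv2.resize(c,(800,320))]))
C=cam('top')
for n,uv,z in[('panel top corner far',(187,245),.12),('near',(187,280),.12),('wheel',(431,229),.104),('head',(302,235),.174),('knob',(449,238),.155),('pocket',(371,232),.1),('mark',(347,199),.05),('can',(504,314),.17),('jug',(193,168),.1),('cup',(298,140),.1),('red',(219,263),.12),('rack r',(242,263),.035)]:
    print(n,at_z(C,uv,z).round(3))
print(C[2],cam('scene')[2])
E
```

```text
panel top corner far [0.488 0.405 0.12 ]
near [0.395 0.402 0.12 ]
wheel [ 0.541 -0.257  0.104]
head [0.515 0.095 0.174]
knob [ 0.513 -0.292  0.155]
pocket [ 0.531 -0.092  0.1  ]
mark [ 0.629 -0.028  0.05 ]
can [ 0.317 -0.428  0.17 ]
jug [0.702 0.402 0.1  ]
cup [0.786 0.113 0.1  ]
red [0.441 0.318 0.12 ]
rack r [0.442 0.271 0.035]
[0.43215356 0.05167821 1.35478655] [ 1.50522399 -0.50775153  1.07988207]
```

View pics/c1.png

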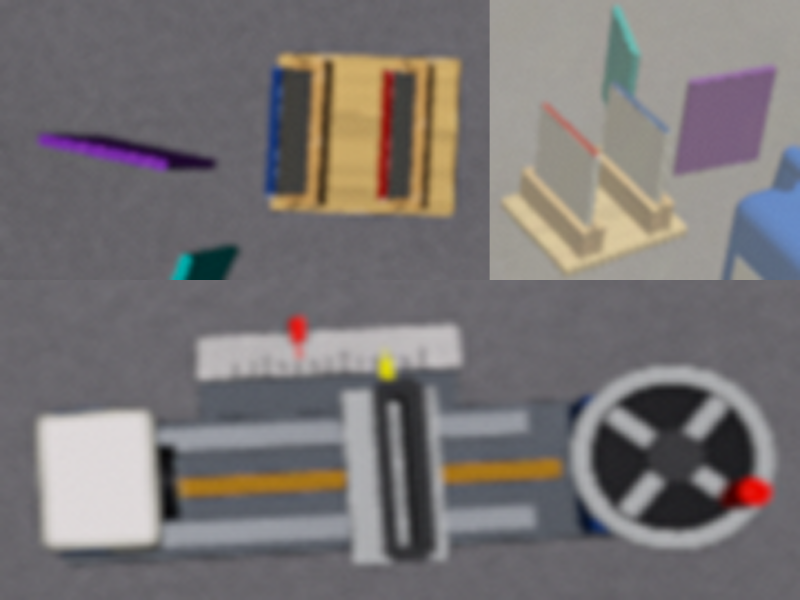

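Both views show the white or shaded backs of the rack panels facing -y, so the blue face already points +y, the way the pocket needs it. The left rack panel (192,262), with its blue top edge, is the one meant. Next I go above the rack.

>>> jog_arm(rows=[0,0,0.86,0,0,-1,1,0,0,0.86,0,0,-1,1,0,0,0.86,0,0,-1,1,0,0,0.86,0,0,-1,1,0,0,0.86,0,0,-1,1,0,0,0,1,-1,0,1,0,0,0,1,-1,0,1,0,0,0,1,-1,0,1,0,0,0,1,-1,0,1,0,0,0,1,-1,0,1])

```text
time_s: 2.13
position: [0.3973, -0.4642, 0.3307]
tool_rot: [[1.0, 0.001, 0.0], [0.001, -1.0, -0.0], [0.0, 0.0, -1.0]]
contact_force: [0.7, -0.7, -0.0]
gripper_width: 0.0939
grip_force: 0.0
```

>>> jog_arm(rows=[0,0,0,0.6,-1,0,1,0,0,0,0.6,-1,0,1,0,0,0,0,-1,0,1,0,0,0,0,-1,0,1,0,0,0,0,-1,0,1,0,0,0,0,-1,0,1,0,0,0,0,-1,0,1,0,0,0,0,-1,0,1,0,0,0,0,-1,0,1,0,0,0,0,-1,0,1])

```text
time_s: 2.97
position: [0.426, -0.2142, 0.3307]
tool_rot: [[1.0, 0.001, 0.0], [0.001, -1.0, -0.0], [0.0, 0.0, -1.0]]
contact_force: [1.4, 0.4, 0.7]
gripper_width: 0.0939
grip_force: 0.0
```

Run:
```python
from h import *
s=env.state();print(s['time_s'],s['q'].round(1) if hasattr(s['q'],'round') else s['q'],s['position'],np.round(s['tool_rot'],3).tolist())
```

```text
2.9667 [ 19.8  14.    4.5 103.   -1.2  63.1 -65.2] [ 0.42600971 -0.21424055  0.3306626 ] [[1.0, 0.001, 0.0], [0.001, -1.0, -0.0], [0.0, 0.0, -1.0]]
```

>>> jog_arm(rows=[0,0,0,0.6,-1,0,1,0,0,0,0,-1,0,1,0,0,0,0,-1,0,1,0,0,0,0,-1,0,1,0,0,0,0,-1,0,1,0,0,0,0,0,0,1,0,0,0,0,0,0,1,0,0,0,0,0,0,1,0,0,0,0,0,0,1,0,0,0,0,0,0,1])

```text
time_s: 3.8
position: [0.441, -0.0917, 0.3305]
tool_rot: [[1.0, -0.001, -0.0], [-0.001, -1.0, -0.0], [-0.0, 0.0, -1.0]]
contact_force: [0.1, -0.3, 0.6]
gripper_width: 0.0939
grip_force: 0.0
```

Run:
```python
from h import *
s=env.state();c=cam('wrist',s);im=env.read_camera('wrist');cv2.imwrite('pics/w1.png',im[:,:,::-1])
for t in['pocket','pointer','mark','lens','wheel_center','knob_center']:
    print(t,[(round(d['score'],2),d['bbox']) for d in env.recognise(t,'wrist')][:2])
print(s['position'],c[2])
```

```text
pocket [(0.68, [278.7, 18.3, 65.5, 159.7]), (0.26, [420.3, 28.3, 147.8, 138.9])]
pointer [(0.69, [274.9, 24.1, 70.2, 158.9])]
mark [(0.61, [243.0, 0.3, 14.5, 24.1])]
lens [(0.91, [25.3, 0.0, 539.9, 183.3])]
wheel_center [(0.72, [421.3, 25.8, 147.5, 139.9])]
knob_center [(0.66, [520.2, 121.0, 51.8, 19.6])]
[ 0.44098837 -0.09168407  0.33045942] [ 0.51457587 -0.09124228  0.51076908]
```

View pics/w1.png

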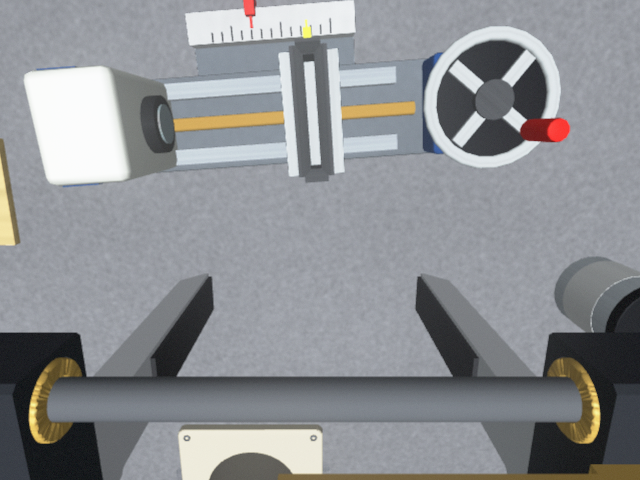

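>>> jog_arm(rows=[0,0,0,0,-1,0,1,0,0,0,0,-1,0,1,0,0,0,0,-1,0,1,0,0,0,0,-1,0,1,0,0,0,0,-1,0,1,0,0,0,0,-1,0,1,0,0,0,0,-1,0,1,0,0,0,0,-1,0,1,0,0,0,0,-1,0,1,0,0,0,0,-1,0,1])

```text
time_s: 4.98
position: [0.4408, 0.1607, 0.3306]
tool_rot: [[1.0, 0.001, 0.0], [0.001, -1.0, 0.0], [0.0, -0.0, -1.0]]
contact_force: [0.3, 0.4, 0.1]
gripper_width: 0.0942
grip_force: 0.0
```

>>> jog_arm(rows=[0,0,0,0,-1,0,1,0,0,0,0,-1,0,1,0,0,0,0,-1,0,1,0,0,0,0,-1,0,1,0,0,0,0,-1,0,1,0,0,0,0,-1,0,1,0,0,0,0,-1,0,1,0,0,0,0,-1,0,1,0,0,0,0,0,0,1,0,0,0,0,0,0,1])

```text
time_s: 5.82
position: [0.4401, 0.3605, 0.3299]
tool_rot: [[1.0, 0.003, -0.001], [0.003, -1.0, -0.0], [-0.001, 0.0, -1.0]]
contact_force: [-0.5, -0.5, -0.2]
gripper_width: 0.094
grip_force: 0.0
```

Run:
```python
from h import *
s=env.state();c=cam('wrist',s);im=env.read_camera('wrist');cv2.imwrite('pics/w2.png',im[:,:,::-1])
for t in['blue_panel_center','red_panel_center']:
    print(t,[(round(d['score'],2),d['bbox']) for d in env.recognise(t,'wrist')][:3])
print(s['position'],s['q'],c[2])
```

```text
blue_panel_center [(0.91, [267.7, 145.7, 20.9, 118.2]), (0.91, [86.2, 191.9, 133.5, 45.1]), (0.75, [181.0, 261.9, 60.5, 117.3])]
red_panel_center [(0.64, [349.9, 150.6, 20.3, 110.0])]
[0.44014381 0.36050496 0.32992433] [ -33.3553645    23.09449382  -13.11011454   89.57903034    5.48435667
   68.01045544 -137.32215415] [0.5138811  0.36129016 0.51017209]
```

View pics/w2.png

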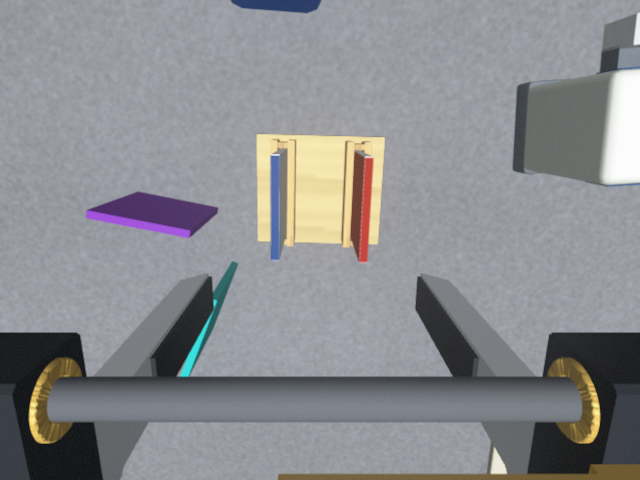

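Here the blue panel's top edge runs from (275,152) to (275,259), with its pale back to the right (-y). The red one is at (366,156) to (363,260), purple and turquoise to the left. I'll fit the top edge by colour.

Run:
```python
from h import *
im=cv2.imread('pics/w2.png');c=cam('wrist')
def fit(mask):
    n,l,st,_=cv2.connectedComponentsWithStats(mask.astype(np.uint8));i=1+st[1:,4].argmax()
    return cv2.minAreaRect(np.argwhere(l==i)[:,::-1].astype(np.float32))
hsv=cv2.cvtColor(im,cv2.COLOR_BGR2HSV)
m=np.zeros(im.shape[:2],bool);m[140:270,262:290]=1
r=fit(m&(hsv[...,0]>100)&(hsv[...,0]<130)&(hsv[...,1]>110)&(hsv[...,2]>60));print(r)
b=cv2.boxPoints(r);b=b[np.argsort(b[:,1])];far=b[:2].mean(0);near=b[2:].mean(0)
for z in(.12,.13,.14):
    p,q=at_z(c,far,z),at_z(c,near,z);print(z,p.round(4),q.round(4),'len',np.hypot(*(p-q)[:2]).round(4),'mid',((p+q)/2).round(4),'angle x-dir deg',np.degrees(np.arctan2((p-q)[1],(p-q)[0])).round(2))
for n,uv in[('purple corner',(217,210)),('turq',(237,264)),('turq2',(190,370))]: print(n,at_z(c,uv,.11).round(3),at_z(c,uv,.0).round(3))
# bench from w1
s1=dict(position=np.array([.44098837,-.09168407,.33045942]),tool_rot=np.array([[1,-.001,0],[-.001,-1,0],[0,0,-1.]]))
w=cam('wrist',s1)
for n,uv,z in[('wheel',(494,99),.104),('knobtop',(558,129),.155),('pocket',(312,111),.1),('pocket',(312,111),.06),('mark tip',(252,27),.06),('pointer',(307,37),.06),('slot far',(309,62),.05),('slot near',(315,166),.05),('slot far',(309,62),.09),('slot near',(315,166),.09),('screw l',(175,125),.05),('screw r',(414,107),.05),('lens',(165,122),.105)]: print(n,at_z(w,uv,z).round(4))
```

```text
((274.5, 207.5), (103.0, 7.0), 90.0)
0.12 [0.4898 0.3951 0.12  ] [0.3899 0.3976 0.12  ] len 0.0999 mid [0.4399 0.3964 0.12  ] angle x-dir deg -1.42
0.13 [0.4905 0.3942 0.13  ] [0.3931 0.3966 0.13  ] len 0.0974 mid [0.4418 0.3954 0.13  ] angle x-dir deg -1.42
0.14 [0.4911 0.3932 0.14  ] [0.3963 0.3956 0.14  ] len 0.0948 mid [0.4437 0.3944 0.14  ] angle x-dir deg -1.42
purple corner [0.437 0.454 0.11 ] [0.416 0.48  0.   ]
turq [0.381 0.437 0.11 ] [0.345 0.458 0.   ]
turq2 [0.26  0.494 0.11 ] [0.19  0.531 0.   ]
wheel [ 0.5407 -0.2585  0.104 ]
knobtop [ 0.5137 -0.2931  0.155 ]
pocket [ 0.5302 -0.089   0.1   ]
pocket [ 0.5317 -0.0887  0.06  ]
mark tip [ 0.6115 -0.0294  0.06  ]
pointer [ 0.6024 -0.0839  0.06  ]
slot far [ 0.5806 -0.0857  0.05  ]
slot near [ 0.4743 -0.0919  0.05  ]
slot far [ 0.5749 -0.0862  0.09  ]
slot near [ 0.4778 -0.0918  0.09  ]
screw l [0.5179 0.0582 0.05  ]
screw r [ 0.5361 -0.1968  0.05  ]
lens [0.5202 0.0495 0.105 ]
```

>>> jog_arm(rows=[0,0,0.2,0.06,-0.7,0,1,0,0,0,0,-0.72,0,1,0,0,0,0,0,1,1,0,0,0,0,0,1,1,0,0,0,0,0,1,1,0,0,0,0,0,1,1,0,0,0,0,0,1,1,0,0,0,0,0,0,1,0,0,0,0,0,0,1,0,0,0,0,0,0,1])

```text
time_s: 6.8
position: [0.4436, 0.3951, 0.2071]
tool_rot: [[1.0, -0.02, 0.002], [-0.02, -1.0, 0.001], [0.002, -0.001, -1.0]]
contact_force: [-0.8, 0.6, 0.9]
gripper_width: 0.094
grip_force: 0.0
```

Run:
```python
from h import *
s=env.state();c=cam('wrist',s);im=env.read_camera('wrist')[:,:,::-1].copy();cv2.imwrite('pics/w3.png',im)
hsv=cv2.cvtColor(im,cv2.COLOR_BGR2HSV)
m=(hsv[...,0]>100)&(hsv[...,0]<130)&(hsv[...,1]>110)&(hsv[...,2]>60)
n,l,st,_=cv2.connectedComponentsWithStats(m.astype(np.uint8))
for i in range(1,n):
    if st[i,4]<200: continue
    r=cv2.minAreaRect(np.argwhere(l==i)[:,::-1].astype(np.float32));b=cv2.boxPoints(r);b=b[np.argsort(b[:,1])];f,g=b[:2].mean(0),b[2:].mean(0);print(st[i],r)
    for z in(.12,.125,.13):
        p,q=at_z(c,f,z),at_z(c,g,z);print(z,np.hypot(*(p-q)[:2]).round(4),((p+q)/2).round(4),np.degrees(np.arctan2((p-q)[1],(p-q)[0])).round(2))
print(s['position'])
```

```text
[ 306  176   11  146 1319] ((311.0, 248.5), (145.0, 10.0), 90.0)
0.12 0.1014 [0.437  0.3981 0.12  ] -1.25
0.125 0.0995 [0.4385 0.398  0.125 ] -1.25
0.13 0.0976 [0.44   0.3979 0.13  ] -1.25
[0.44362824 0.39506759 0.20707751]
```

View pics/w3.png

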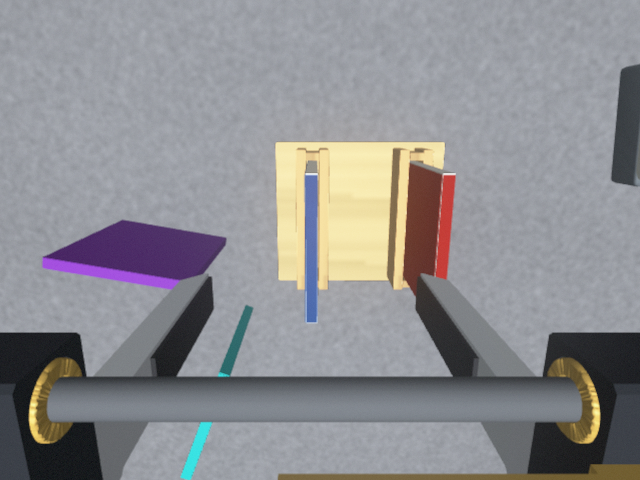

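The blue top edge sits at (311,176) to (311,322), between the fingers and square to them. I descend and grip.

>>> jog_arm(rows=[0,0,0,-0.2,-0.12,0.5,1,0,0,0,0,0,0.8,1,0,0,0,0,0,0.8,1,0,0,0,0,0,0.8,1,0,0,0,0,0,0.8,1,0,0,0,0,0,0.5,1,0,0,0,0,0,0.3,1,0,0,0,0,0,0,1,0,0,0,0,0,0,-1,0,0,0,0,0,0,-1], force=30)

```text
time_s: 7.68
position: [0.4385, 0.399, 0.0945]
tool_rot: [[1.0, -0.019, 0.002], [-0.019, -1.0, 0.002], [0.002, -0.002, -1.0]]
contact_force: [-0.1, 0.0, 0.2]
gripper_width: 0.0841
grip_force: 0.0
```

>>> jog_arm(rows=[0,0,0,0,0,0,-1,0,0,0,0,0,0,-1,0,0,0,0,0,0,-1,0,0,0,0,0,0,-1,0,0,0,0,0,0,-1,0,0,0,0,0,0,-1,0,0,0,0,0,0,-1,0,0,0,0,0,0,-1,0,0,0,0,0,0,-1,0,0,0,0,0,0,-1], force=30)

```text
time_s: 8.52
position: [0.4376, 0.3981, 0.093]
tool_rot: [[1.0, -0.019, -0.0], [-0.019, -1.0, -0.0], [-0.0, 0.0, -1.0]]
contact_force: [-0.8, 0.3, 0.9]
gripper_width: 0.0177
grip_force: 0.0
```

>>> jog_arm(rows=[0,0,0,0,0,0,-1,0,0,0,0,0,0,-1,0,0,0,0,0,0,-1,0,0,0,0,0,0,-1,0,0,0,0,0,0,-1,0,0,0,0,0,-0.4,-1,0,0,0,0,0,-0.6,-1,0,0,0,0,0,-0.8,-1,0,0,0,0,0,-0.8,-1,0,0,0,0,0,-0.8,-1], force=30)

```text
time_s: 9.35
position: [0.4374, 0.3979, 0.1793]
tool_rot: [[1.0, -0.019, -0.0], [-0.019, -1.0, -0.0], [-0.0, 0.0, -1.0]]
contact_force: [0.5, -0.1, -1.1]
gripper_width: 0.0077
grip_force: 30.0
```

>>> jog_arm(rows=[0,0,0,0,0,-1,-1,0,0,0,0,0,-1,-1,0,0,0,0,0,-1,-1,0,0,0,0,0,-1,-1,0,0,0,0,0,-1,-1,0,0,0,0,0,-0.4,-1,0,0,0,0,0,0,-1,0,0,0,0,0,0,-1,0,0,0,0,0,0,-1,0,0,0,0,0,0,-1])

```text
time_s: 10.18
position: [0.4369, 0.3973, 0.3111]
tool_rot: [[1.0, -0.019, -0.003], [-0.019, -1.0, -0.002], [-0.002, 0.003, -1.0]]
contact_force: [-0.4, -1.0, -1.4]
gripper_width: 0.0078
grip_force: 30.0
```

Run:
```python
from h import *
s=env.state();c=cam('wrist',s);im=env.read_camera('wrist')[:,:,::-1].copy();cv2.imwrite('pics/w4.png',im)
hsv=cv2.cvtColor(im,cv2.COLOR_BGR2HSV)
m=(hsv[...,0]>100)&(hsv[...,0]<130)&(hsv[...,1]>110)&(hsv[...,2]>60)
n,l,st,_=cv2.connectedComponentsWithStats(m.astype(np.uint8))
for i in range(1,n):
    if st[i,4]>150: print(st[i],cv2.minAreaRect(np.argwhere(l==i)[:,::-1].astype(np.float32)))
print(s['position'],s['contact_force'],s['gripper_width'],s['q'])
# project tool-frame points: panel top edge at tcp+ (x=±.05,y=0,z=-h)
R=np.array(s['tool_rot']);P=np.array(s['position'])
for h in(.026,.031,.036):
    print(h,[proj(c,P+R@np.array([x,0,-h])).round(1).tolist() for x in(.05,-.05)])
```

```text
[ 303  194   22  183 3531] ((313.9185791015625, 284.9967041015625), (20.859220504760742, 182.10385131835938), 0.32188302278518677)
[306 422  17  15 255] ((314.0, 429.0), (14.0, 16.0), 90.0)
[0.43689528 0.3972891  0.31111189] [-0.40097841 -1.04374565 -1.36627189] 0.007847017504408617 [ -36.63063202   25.98525929  -13.00779714   87.88473804    6.13371477
   67.03388184 -141.88158812]
0.026 [[315.7, 193.3], [315.4, 421.9]]
0.031 [[315.7, 195.4], [315.4, 429.9]]
0.036 [[315.8, 197.6], [315.4, 438.5]]
```

View pics/w4.png

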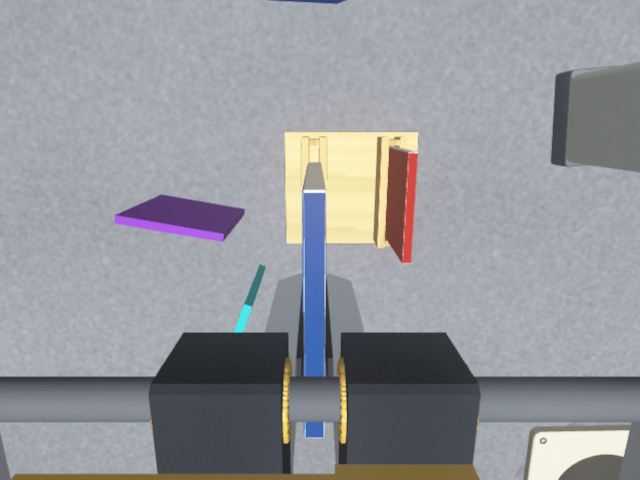

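The panel is held by the middle of its top edge, blue side to the left (+y). Now I go in front of the pocket, already turned to the bench's yaw of about +3.7°.

>>> jog_arm(rows=[0,0,-0.42,0,0.5,0,-1,0,0,-0.42,0,1,0,-1,0,0,0,-0.05,1,0,-1,0,0,0,-0.05,1,0,-1,0,0,0,-0.05,1,0,-1,0,0,0,-0.05,1,0,-1,0,0,0,-0.05,1,0,-1,0,0,0,-0.05,1,0,-1,0,0,0,-0.05,1,0,-1,0,0,0,-0.05,1,0,-1])

```text
time_s: 11.07
position: [0.4403, 0.159, 0.3122]
tool_rot: [[0.998, 0.065, -0.001], [0.065, -0.998, -0.001], [-0.001, 0.0, -1.0]]
contact_force: [-1.3, 0.3, -0.8]
gripper_width: 0.0077
grip_force: 30.0
```

>>> jog_arm(rows=[0,0,0,0,1,0,-1,0,0,0,0,1,0,-1,0,0,0,0,1,0,-1,0,0,0,0,1,0,-1,0,0,0,0,1,0,-1,0,0,0,0,1,0,-1,0,0,0,0,1,0,-1,0,0,0,0,1,0,-1,0,0,0,0,1,0,-1,0,0,0,0,0.6,0,-1])

```text
time_s: 11.9
position: [0.4558, -0.0821, 0.3122]
tool_rot: [[0.998, 0.062, -0.002], [0.062, -0.998, -0.001], [-0.002, 0.001, -1.0]]
contact_force: [0.8, -0.3, -1.6]
gripper_width: 0.008
grip_force: 30.0
```

>>> jog_arm(rows=[0,0,0,0,0.4,0,-1,0,0,0,0,0,0,-1,0,0,0,0,0,0,-1,0,0,0,0,0,0,-1,0,0,0,0,0,0,-1,0,0,0,0,0,0,-1,0,0,0,0,0,0,-1,0,0,0,0,0,0,-1,0,0,0,0,0,0,-1,0,0,0,0,0,0,-1])

```text
time_s: 12.73
position: [0.4571, -0.089, 0.313]
tool_rot: [[0.998, 0.065, 0.0], [0.065, -0.998, 0.0], [0.0, -0.0, -1.0]]
contact_force: [0.7, -0.2, -1.0]
gripper_width: 0.0078
grip_force: 30.0
```

Run:
```python
from h import *
s=env.state();np.savez('s5.npz',p=s['position'],R=s['tool_rot']);im=env.read_camera('wrist')[:,:,::-1].copy();cv2.imwrite('pics/w5.png',im)
print(s['position'],s['q'].round(1))
cv2.imwrite('pics/w5c.png',cv2.resize(im[0:200,220:420],(800,800),interpolation=cv2.INTER_CUBIC)[:600])
```

```text
[ 0.45709098 -0.08896439  0.31299796] [  9.8  13.8  -2.8 106.    0.8  60.2 -79.6]
```

View pics/w5c.png

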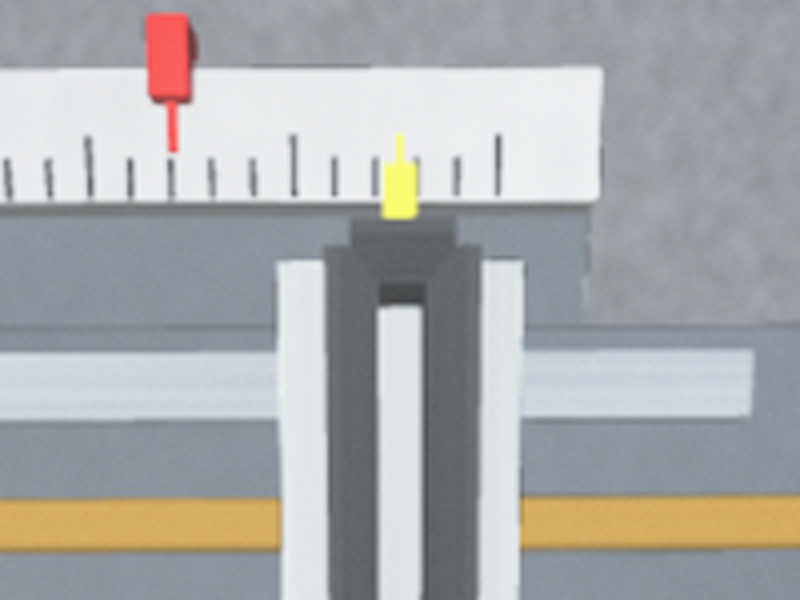

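Very clear: the red index tip is at crop (173,150), the pointer at (400,135), and the ticks are 41 px per 10 mm, so the gap is about 55 mm (about 2.2 turns). The pocket slot is at crop x 378 to 423, parallel to the tool. Next I fit the pocket's position and floor height.

Run:
```python
from h import *
g=cv2.cvtColor(cv2.imread('pics/w1.png'),cv2.COLOR_BGR2GRAY)
s1=dict(position=np.array([.44098837,-.09168407,.33045942]),tool_rot=np.array([[1,-.001,0],[-.001,-1,0],[0,0,-1.]]))
n=np.load('s5.npz');s5=dict(position=n['p'],tool_rot=n['R'])
A,B=cam('wrist',s1),cam('wrist',s5)
print('w1 far',g[40:70,309].tolist());print('w1 near',g[155:185,315].tolist());print('w1 row110',g[110,285:340].tolist())
h=cv2.cvtColor(cv2.imread('pics/w5.png'),cv2.COLOR_BGR2GRAY)
print('w5 far',h[50:85,320].tolist());print('w5 row130',h[130,295:345].tolist())
print('w5 col320 140-200',h[140:200,320].tolist())
```

```text
w1 far [112, 103, 100, 99, 100, 101, 102, 99, 100, 99, 99, 97, 99, 96, 87, 76, 77, 77, 76, 76, 77, 156, 218, 229, 229, 228, 228, 229, 228, 228]
w1 near [227, 227, 227, 227, 227, 228, 226, 227, 227, 189, 112, 76, 76, 88, 101, 106, 105, 107, 106, 106, 108, 109, 105, 106, 106, 110, 116, 146, 160, 158]
w1 row110 [233, 232, 230, 230, 230, 229, 228, 229, 199, 111, 110, 109, 106, 100, 102, 105, 103, 105, 101, 102, 105, 114, 182, 230, 227, 227, 228, 227, 229, 228, 229, 217, 161, 99, 100, 98, 102, 103, 102, 101, 103, 104, 105, 109, 109, 173, 226, 227, 226, 225, 226, 228, 229, 230, 229]
w5 far [235, 234, 235, 235, 199, 112, 110, 109, 103, 97, 100, 98, 99, 95, 97, 99, 98, 94, 96, 102, 93, 81, 76, 75, 71, 76, 154, 215, 227, 228, 227, 227, 227, 227, 227]
w5 row130 [228, 230, 229, 229, 227, 228, 204, 127, 109, 107, 104, 101, 102, 103, 102, 101, 100, 99, 96, 156, 217, 227, 225, 226, 227, 227, 228, 228, 227, 217, 154, 84, 101, 96, 100, 99, 101, 103, 100, 100, 101, 103, 108, 107, 152, 213, 225, 224, 224, 227]
w5 col320 140-200 [226, 227, 227, 227, 227, 227, 226, 226, 226, 226, 227, 227, 226, 225, 227, 227, 226, 226, 225, 226, 226, 221, 182, 155, 149, 140, 134, 136, 134, 135, 137, 135, 135, 134, 137, 136, 135, 134, 134, 136, 134, 136, 137, 135, 135, 135, 136, 137, 135, 157, 227, 248, 232, 146, 101, 101, 101, 102, 100, 101]
```

Run:
```python
from h import *
from scipy.optimize import least_squares as L
s1=dict(position=np.array([.44098837,-.09168407,.33045942]),tool_rot=np.array([[1,-.001,0],[-.001,-1,0],[0,0,-1.]]))
n=np.load('s5.npz');s5=dict(position=n['p'],tool_rot=n['R'])
A,B=cam('wrist',s1),cam('wrist',s5)
a=.0515
def P(v,x,y,z):
    c,s=np.cos(v[3]),np.sin(v[3]);return np.array([v[0]+c*x-s*y,v[1]+s*x+c*y,v[2]+z])
def f(v):
    r=[proj(A,P(v,a,0,0))-[309.3,61],proj(A,P(v,-a,0,0))-[315,164.6],[proj(A,P(v,a,0,.045))[1]-54,proj(A,P(v,-a,0,.045))[1]-168],
       proj(B,P(v,a,0,0))-[320.2,76.1],[proj(B,P(v,a,0,.045))[1]-70.8],[proj(B,P(v,0,0.00525,0))[0]-314,proj(B,P(v,0,-.00525,0))[0]-325]]
    return np.concatenate(r)
o=L(f,[.53,-.09,.05,.065]);print(o.x.round(4),np.degrees(o.x[3]),o.fun.round(2))
v=o.x
# wheel / knob consistent
for nme,uv,z in[('wheel',(494,99),.104),('knobtop',(558,129),.155)]: print(nme,at_z(A,uv,z).round(4))
t=P(v,0,0,0)-s5['position'];R=s5['tool_rot'];print('tool-frame shift to pocket',(R.T@t).round(4), 'tool yaw',np.degrees(np.arctan2(R[1,0],R[0,0])))
# held panel top edge: far 190.5? near from image
g=cv2.imread('pics/w5.png');print(g[425:450,315].tolist()[:25])
```

```text
[ 0.5284 -0.089   0.0594  0.0557] 3.1908858779057874 [ 0.01  0.49 -0.01 -0.27 -0.21  0.25 -0.01  0.35 -0.53  0.33 -0.3 ]
wheel [ 0.5407 -0.2585  0.104 ]
knobtop [ 0.5138 -0.2931  0.155 ]
tool-frame shift to pocket [0.0711 0.0046 0.2536] tool yaw 3.7218306571495448
[[164, 96, 58], [165, 96, 58], [164, 96, 61], [167, 98, 60], [163, 95, 58], [164, 97, 61], [164, 95, 59], [163, 96, 59], [161, 94, 58], [163, 96, 57], [164, 96, 60], [165, 95, 62], [207, 180, 165], [193, 184, 175], [156, 153, 150], [156, 149, 147], [158, 151, 149], [156, 149, 148], [162, 155, 152], [156, 149, 148], [153, 146, 143], [153, 147, 143], [157, 151, 148], [163, 155, 153], [162, 156, 153]]
```

Run:
```python
from h import *
from scipy.optimize import least_squares as L
n=np.load('s5.npz');s5=dict(position=n['p'],tool_rot=n['R']);B=cam('wrist',s5);R=n['R'];p=n['p']
# rows: top far 190.5, bottom far corner 162 , near 438
for far in(190,192):
  o=L(lambda v:[proj(B,p+R@[v[0]+.05,0,-v[1]])[1]-far,proj(B,p+R@[v[0]-.05,0,-v[1]])[1]-438,proj(B,p+R@[v[0]+.05,0,.12-v[1]])[1]-162],[0,.03]);print(o.x.round(4),o.fun.round(1))
```

```text
[0.0032 0.0394] [-0.   0.   0.1]
[0.0026 0.0388] [-0.6  0.1  1. ]
```

>>> jog_arm(rows=[0,0,0,0.7,0.06,0,-1,0,0,0,1,0.06,0,-1,0,0,0,1,0.06,0,-1,0,0,0,0,0,0.9,-1,0,0,0,0,0,1,-1,0,0,0,0,0,1,-1,0,0,0,0,0,0.8,-1,0,0,0,0,0,0,-1,0,0,0,0,0,0,-1,0,0,0,0,0,0,-1])

```text
time_s: 13.62
position: [0.5257, -0.0894, 0.2216]
tool_rot: [[0.998, 0.065, 0.002], [0.065, -0.998, -0.0], [0.002, 0.0, -1.0]]
contact_force: [0.6, -0.4, -1.9]
gripper_width: 0.008
grip_force: 30.0
```

Run:
```python
from h import *
s=env.state();B=cam('wrist',s);im=env.read_camera('wrist')[:,:,::-1].copy();p,R=s['position'],s['tool_rot']
print(p,s['contact_force'])
v=[.5284,-.089,.0594,.061]
def P(x,y,z):
    c,q=np.cos(v[3]),np.sin(v[3]);return np.array([v[0]+c*x-q*y,v[1]+q*x+c*y,v[2]+z])
for q in[P(.0515,-.00525,0),P(.0515,.00525,0),P(.0515,.00525,.045),P(.0515,-.00525,.045)]: cv2.circle(im,tuple(proj(B,q).round().astype(int).tolist()),1,(0,255,0),-1)
for y in(-.004,.004): cv2.circle(im,tuple(proj(B,p+R@[.053,y,.081]).round().astype(int).tolist()),1,(255,0,255),-1)
print('shift left',(R.T@(P(0,0,0)-p)).round(4))
cv2.imwrite('pics/w6.png',cv2.resize(im[0:200,210:420],(800,762),interpolation=cv2.INTER_CUBIC)[:600])
```

```text
[ 0.5257244  -0.08936856  0.22163108] [ 0.55984238 -0.42121664 -1.8979095 ]
shift left [ 0.0024 -0.0003  0.1622]
```

View pics/w6.png

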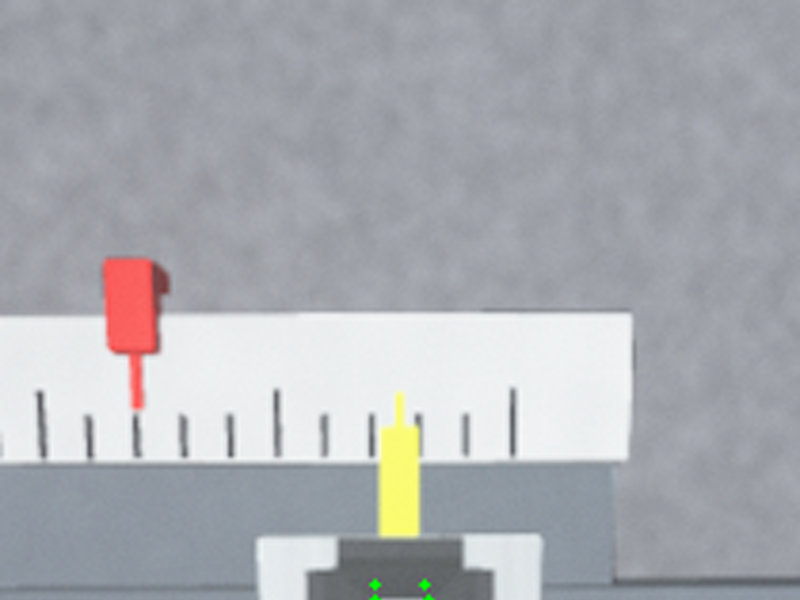

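The pocket mouth sits right under the panel (remaining error under 1 mm), and the gap of 5.56 tick spacings confirms about 55.6 mm of travel. I lower it in.

>>> jog_arm(rows=[0,0,0,0,0,0.5,-1,0,0,0,0,0,0.5,-1,0,0,0,0,0,0.4,-1,0,0,0,0,0,0.3,-1,0,0,0,0,0,0.3,-1,0,0,0,0,0,0.3,-1,0,0,0,0,0,0.2,-1,0,0,0,0,0,0,-1,0,0,0,0,0,0,-1,0,0,0,0,0,0,-1])

```text
time_s: 14.5
position: [0.5251, -0.0893, 0.1583]
tool_rot: [[0.998, 0.065, 0.001], [0.065, -0.998, -0.0], [0.001, 0.0, -1.0]]
contact_force: [-0.0, -0.4, -1.8]
gripper_width: 0.0084
grip_force: 30.0
```

>>> jog_arm(rows=[0,0,0,0,0,0.2,-1,0,0,0,0,0,0.2,-1,0,0,0,0,0,0.1,-1,0,0,0,0,0,0,-1,0,0,0,0,0,0.08,-1,0,0,0,0,0,0,-1,0,0,0,0,0,0,-1,0,0,0,0,0,0,-1,0,0,0,0,0,0,-1,0,0,0,0,0,0,-1])

```text
time_s: 15.33
position: [0.5249, -0.0892, 0.1436]
tool_rot: [[0.998, 0.065, 0.0], [0.065, -0.998, -0.0], [0.0, 0.0, -1.0]]
contact_force: [0.6, -0.6, -1.6]
gripper_width: 0.0078
grip_force: 30.0
```

>>> jog_arm(rows=[0,0,0,0,0,0.08,-1,0,0,0,0,0,0.08,-1,0,0,0,0,0,0,-1,0,0,0,0,0,0,-1,0,0,0,0,0,0,-1,0,0,0,0,0,0,-1,0,0,0,0,0,0,-1,0,0,0,0,0,0,-1,0,0,0,0,0,0,-1,0,0,0,0,0,0,-1])

```text
time_s: 16.17
position: [0.5252, -0.0893, 0.1409]
tool_rot: [[0.998, 0.065, 0.001], [0.065, -0.998, -0.0], [0.001, 0.0, -1.0]]
contact_force: [-1.9, -0.3, 11.1]
gripper_width: 0.0077
grip_force: 30.0
```

>>> jog_arm(rows=[0,0,0,0,0,0.08,-1,0,0,0,0,0,0,-1,0,0,0,0,0,0,-1,0,0,0,0,0,0,-1,0,0,0,0,0,0,-1,0,0,0,0,0,0,-1,0,0,0,0,0,0,-1,0,0,0,0,0,0,-1,0,0,0,0,0,0,-1,0,0,0,0,0,0,-1])

```text
time_s: 17.0
position: [0.5253, -0.0893, 0.1407]
tool_rot: [[0.998, 0.064, 0.002], [0.064, -0.998, -0.0], [0.002, 0.001, -1.0]]
contact_force: [-6.4, 1.3, 25.8]
gripper_width: 0.008
grip_force: 30.0
```

The floor was felt at TCP z 0.141, against 0.140 predicted, so the panel is fully home. I release, lift and go towards the knob.

>>> jog_arm(rows=[0,0,0,0,0,-0.06,-1,0,0,0,0,0,0,0.2,0,0,0,0,0,0,0.2,0,0,0,0,0,0,0.2,0,0,0,0,0,0,0.2,0,0,0,0,0,0,0.2,0,0,0,0,0,-0.4,0.2,0,0,0,0,0,-0.8,0.2,0,0,0,0,0,-1,0.2,0,0,0,0,0,-1,0.2])

```text
time_s: 17.83
position: [0.5243, -0.0892, 0.2201]
tool_rot: [[0.998, 0.065, -0.001], [0.065, -0.998, 0.0], [-0.001, -0.0, -1.0]]
contact_force: [0.3, -0.1, 0.0]
gripper_width: 0.0563
grip_force: 0.0
```

>>> jog_arm(rows=[0,0,0,0,0,-0.8,0.2,0,0,0,-0.1,0.9,0,0.2,0,0,0,-0.1,0.9,0,0.2,0,0,0,-0.1,0.9,0,0.2,0,0,0,-0.1,0.9,0,0.2,0,0,0,-0.1,0.9,0,0.2,0,0,0,-0.1,0.9,0,0.2,0,0,0,-0.2,0.9,0,0.2,0,0,0,-0.2,0.9,0,0.2,0,0,0,0,0.9,0,0.2])

```text
time_s: 18.67
position: [0.5118, -0.2943, 0.2397]
tool_rot: [[0.998, 0.064, -0.001], [0.064, -0.998, -0.0], [-0.001, 0.0, -1.0]]
contact_force: [0.2, -0.5, -0.0]
gripper_width: 0.0566
grip_force: 0.0
```

>>> jog_arm(rows=[0,0,0,0,0,0,0.2,0,0,0,0,0,0,0.2,0,0,0,0,0,0,0.2,0,0,0,0,0,0,0.2,0,0,0,0,0,0,0.2,0,0,0,0,0,0,0.2,0,0,0,0,0,0,0.2,0,0,0,0,0,0,0.2,0,0,0,0,0,0,0.2,0,0,0,0,0,0,0.2])

```text
time_s: 19.5
position: [0.5129, -0.2928, 0.239]
tool_rot: [[0.998, 0.065, 0.0], [0.065, -0.998, 0.0], [0.0, -0.0, -1.0]]
contact_force: [0.0, -0.1, 0.4]
gripper_width: 0.0565
grip_force: 0.0
```

Run:
```python
from h import *
s=env.state();B=cam('wrist',s);im=env.read_camera('wrist')[:,:,::-1].copy();p,R=s['position'],s['tool_rot']
cv2.imwrite('pics/w7.png',im);print(p,s['q'].round(1))
for t in('knob_center','wheel_center','blue_panel_center'): print(t,[(round(d['score'],2),d['bbox']) for d in env.recognise(t,'wrist')][:2])
hsv=cv2.cvtColor(im,cv2.COLOR_BGR2HSV);m=((hsv[...,0]<8)|(hsv[...,0]>172))&(hsv[...,1]>140)&(hsv[...,2]>80)
n,l,st,ce=cv2.connectedComponentsWithStats(m.astype(np.uint8))
print([(st[i].tolist(),ce[i].round(1).tolist()) for i in range(1,n) if st[i,4]>60])
print('predicted knob px top/foot',proj(B,[.5137,-.2931,.155]).round(1),proj(B,[.5137,-.2931,.105]).round(1))
# top disc: brighter red
v=hsv[...,2][m];print(np.percentile(v,[5,25,50,75,95]))
```

```text
[ 0.51294238 -0.29281535  0.23900618] [ 27.8  29.   -1.2  94.4   0.7  56.6 -60. ]
knob_center [(0.76, [300.6, 215.1, 34.5, 40.2])]
wheel_center [(0.86, [185.3, 103.1, 169.9, 159.8])]
blue_panel_center [(0.65, [0.0, 115.9, 68.6, 169.6]), (0.32, [186.1, 99.3, 168.6, 167.4])]
[([0, 37, 20, 38, 274], [5.0, 50.4]), ([302, 216, 29, 41, 932], [316.2, 236.7])]
predicted knob px top/foot [315.6 242.2] [315.4 225.1]
[114.  139.  230.5 252.  252. ]
```

The knob is where predicted (316,242), so I descend and grip it.

>>> jog_arm(rows=[0,0,0,0.03,0,0.6,0.2,0,0,0,0,0,1,0.2,0,0,0,0,0,1,0.2,0,0,0,0,0,1,0.2,0,0,0,0,0,0.8,0.2,0,0,0,0,0,0.4,0.2,0,0,0,0,0,0,0.2,0,0,0,0,0,0,-1,0,0,0,0,0,0,-1,0,0,0,0,0,0,-1], force=20)

```text
time_s: 20.53
position: [0.5147, -0.2934, 0.1205]
tool_rot: [[0.998, 0.065, 0.003], [0.065, -0.998, -0.001], [0.002, 0.001, -1.0]]
contact_force: [-0.9, -0.0, 0.6]
gripper_width: 0.0399
grip_force: 0.0
```

>>> jog_arm(rows=[0,0,0,0,0,0,-1,0,0,0,0,0,0,-1,0,0,0,0,0,0,-1,0,0,0,0,0,0,-1,0,0,0,0,0,0,-1,0,0,0,0,0,0,-1,0,0,0,0,0,0,-1,0,0,0,0,0,0,-1,0,0,0,0,0,0,-1,0,0,0,0,0,0,-1], force=20)

```text
time_s: 21.37
position: [0.5141, -0.2939, 0.1197]
tool_rot: [[0.998, 0.064, 0.001], [0.064, -0.998, -0.002], [0.001, 0.002, -1.0]]
contact_force: [-0.3, -3.2, 5.0]
gripper_width: 0.0199
grip_force: 20.0
```

Run:
```python
from h import *
s=env.state();p,R=s['position'],s['tool_rot'];print(p,s['gripper_width'],s['grip_force'],s['contact_force'])
c=np.array([.5407,-.2585]);d=p[:2]-c;th=np.degrees(np.arctan2(d[1],d[0]));psi=np.degrees(np.arctan2(R[1,0],R[0,0]))
print(th,np.hypot(*d),psi)
L=2*45*np.sin(np.radians(6))/25
for k in range(30):
    f=np.radians(th-12*k-6-90-psi);print(k,round(np.cos(f)*L,3),round(-np.sin(f)*L,3))
```

```text
[ 0.51411499 -0.29393915  0.11969743] 0.01993471029581666 20.000726580619812 [-0.34224287 -3.22316217  5.03025094]
-126.87574005066409 0.044302325800632696 3.6845107394449452
0 -0.259 -0.273
1 -0.196 -0.321
2 -0.125 -0.355
3 -0.049 -0.373
4 0.03 -0.375
5 0.107 -0.361
6 0.18 -0.331
7 0.245 -0.286
8 0.299 -0.229
9 0.34 -0.162
10 0.366 -0.087
11 0.376 -0.009
12 0.37 0.069
13 0.348 0.144
14 0.31 0.213
15 0.259 0.273
16 0.196 0.321
17 0.125 0.355
18 0.049 0.373
19 -0.03 0.375
20 -0.107 0.361
21 -0.18 0.331
22 -0.245 0.286
23 -0.299 0.229
24 -0.34 0.162
25 -0.366 0.087
26 -0.376 0.009
27 -0.37 -0.069
28 -0.348 -0.144
29 -0.31 -0.213
```

>>> jog_arm(rows=[0,0,0,-0.26,-0.27,0,-1,0,0,0,-0.2,-0.32,0,-1,0,0,0,-0.125,-0.355,0,-1,0,0,0,-0.05,-0.37,0,-1,0,0,0,0.03,-0.375,0,-1,0,0,0,0.11,-0.36,0,-1,0,0,0,0.18,-0.33,0,-1,0,0,0,0.245,-0.285,0,-1,0,0,0,0.3,-0.23,0,-1,0,0,0,0.34,-0.16,0,-1])

```text
time_s: 22.2
position: [0.5231, -0.2173, 0.1196]
tool_rot: [[0.998, 0.065, 0.001], [0.065, -0.998, -0.004], [0.0, 0.004, -1.0]]
contact_force: [1.0, -9.1, 6.2]
gripper_width: 0.0195
grip_force: 20.0
```

Run:
```python
from h import *
s=env.state();p=s['position'];d=p[:2]-[.5407,-.2585];print(np.degrees(np.arctan2(d[1],d[0])),np.hypot(*d),s['contact_force'],s['moment'],s['gripper_width'])
```

```text
113.16741028429367 0.04483674274025549 [ 0.96574252 -9.09084842  6.19048865] [-2.23757138  0.01880557  0.00637847] 0.019544033063079714
```

>>> jog_arm(rows=[0,0,0,0.365,-0.085,0,-1,0,0,0,0.375,-0.01,0,-1,0,0,0,0.37,0.07,0,-1,0,0,0,0.35,0.145,0,-1,0,0,0,0.31,0.215,0,-1,0,0,0,0.26,0.275,0,-1,0,0,0,0.195,0.32,0,-1,0,0,0,0.125,0.355,0,-1,0,0,0,0.05,0.375,0,-1,0,0,0,-0.03,0.375,0,-1])

```text
time_s: 23.03
position: [0.5867, -0.2577, 0.1196]
tool_rot: [[0.998, 0.068, 0.001], [0.068, -0.998, 0.005], [0.001, -0.005, -1.0]]
contact_force: [2.0, 5.2, 8.4]
gripper_width: 0.0197
grip_force: 20.0
```

>>> jog_arm(rows=[0,0,0,-0.105,0.36,0,-1,0,0,0,-0.18,0.33,0,-1,0,0,0,-0.245,0.285,0,-1,0,0,0,-0.3,0.23,0,-1,0,0,0,-0.34,0.16,0,-1,0,0,0,-0.365,0.085,0,-1,0,0,0,-0.375,0.01,0,-1,0,0,0,-0.37,-0.07,0,-1,0,0,0,-0.35,-0.145,0,-1,0,0,0,-0.31,-0.215,0,-1])

```text
time_s: 23.87
position: [0.514, -0.2939, 0.1197]
tool_rot: [[0.998, 0.064, 0.002], [0.064, -0.998, -0.002], [0.002, 0.002, -1.0]]
contact_force: [1.6, -3.9, 5.5]
gripper_width: 0.0197
grip_force: 20.0
```

Run:
```python
from h import *
s=env.state();p=s['position'];d=p[:2]-[.5407,-.2585];print(p,np.degrees(np.arctan2(d[1],d[0])),np.hypot(*d),s['contact_force'],s['moment'],s['gripper_width'])
```

```text
[ 0.51404356 -0.29391657  0.11968778] -126.96710867290406 0.044327186680683785 [ 1.57499766 -3.89771196  5.4889293 ] [-0.77582034 -0.51065892  0.00980787] 0.019732861302654045
```

>>> jog_arm(rows=[0,0,0,-0.26,-0.27,0,-1,0,0,0,-0.2,-0.32,0,-1,0,0,0,-0.125,-0.355,0,-1,0,0,0,-0.05,-0.37,0,-1,0,0,0,0.03,-0.375,0,-1,0,0,0,0.11,-0.36,0,-1,0,0,0,0.18,-0.33,0,-1,0,0,0,0.245,-0.285,0,-1,0,0,0,0.3,-0.23,0,-1,0,0,0,0.34,-0.16,0,-1])

```text
time_s: 24.7
position: [0.5229, -0.2173, 0.1196]
tool_rot: [[0.998, 0.065, 0.0], [0.065, -0.998, -0.003], [0.0, 0.003, -1.0]]
contact_force: [-0.4, -9.6, 6.9]
gripper_width: 0.0196
grip_force: 20.0
```

>>> jog_arm(rows=[0,0,0,0.365,-0.085,0,-1,0,0,0,0.375,-0.01,0,-1,0,0,0,0.37,0.07,0,-1,0,0,0,0.35,0.145,0,-1,0,0,0,0.31,0.215,0,-1,0,0,0,0.26,0.275,0,-1,0,0,0,0.195,0.32,0,-1,0,0,0,0.125,0.355,0,-1,0,0,0,0.05,0.375,0,-1,0,0,0,-0.03,0.375,0,-1])

```text
time_s: 25.53
position: [0.5867, -0.258, 0.1196]
tool_rot: [[0.998, 0.068, 0.001], [0.068, -0.998, 0.005], [0.001, -0.005, -1.0]]
contact_force: [2.5, 3.4, 8.5]
gripper_width: 0.0195
grip_force: 20.0
```

>>> jog_arm(rows=[0,0,0,-0.105,0.36,0,-1,0,0,0,-0.18,0.33,0,-1,0,0,0,-0.245,0.285,0,-1,0,0,0,-0.3,0.23,0,-1,0,0,0,-0.34,0.16,0,-1,0,0,0,-0.365,0.085,0,-1,0,0,0,-0.375,0.01,0,-1,0,0,0,-0.37,-0.07,0,-1,0,0,0,-0.35,-0.145,0,-1,0,0,0,-0.31,-0.215,0,-1])

```text
time_s: 26.37
position: [0.5141, -0.294, 0.1197]
tool_rot: [[0.998, 0.064, 0.002], [0.064, -0.998, -0.002], [0.002, 0.002, -1.0]]
contact_force: [2.3, -2.4, 4.6]
gripper_width: 0.0199
grip_force: 20.0
```

>>> jog_arm(rows=[0,0,0,-0.26,-0.27,0,-1,0,0,0,-0.2,-0.32,0,-1,0,0,0,-0.125,-0.355,0,-1,0,0,0,-0.05,-0.37,0,-1,0,0,0,0.03,-0.375,0,-1,0,0,0,0.11,-0.36,0,-1,0,0,0,0.12,-0.23,0,-1,0,0,0,0,0,0,-1,0,0,0,0,0,0,-1,0,0,0,0,0,0,-1])

```text
time_s: 27.2
position: [0.503, -0.2353, 0.1197]
tool_rot: [[0.998, 0.067, 0.004], [0.067, -0.998, 0.0], [0.004, -0.0, -1.0]]
contact_force: [4.5, -1.3, 5.5]
gripper_width: 0.0197
grip_force: 20.0
```

Run:
```python
from h import *
s=env.state();p=s['position'];d=p[:2]-[.5407,-.2585];print(p,np.degrees(np.arctan2(d[1],d[0])),np.hypot(*d),s['contact_force'],s['gripper_width'])
t=env.read_camera('top');g=t[:,:,::-1];cv2.imwrite('pics/top1.png',g)
w=env.read_camera('wrist')[:,:,::-1];cv2.imwrite('pics/w8.png',w)
for n,im in(('top',g),('wrist',w)):
    hsv=cv2.cvtColor(im,cv2.COLOR_BGR2HSV)
    for c,m in(('red',((hsv[...,0]<8)|(hsv[...,0]>172))&(hsv[...,1]>140)&(hsv[...,2]>80)),('yel',(hsv[...,0]>26)&(hsv[...,0]<34)&(hsv[...,1]>120)&(hsv[...,2]>150))):
        k,l,st,ce=cv2.connectedComponentsWithStats(m.astype(np.uint8));print(n,c,[(st[i].tolist(),ce[i].round(1).tolist()) for i in range(1,k) if st[i,4]>5])
```

```text
[ 0.50299057 -0.23530645  0.11966193] 148.4060024578332 0.04427122589300745 [ 4.52564585 -1.25635761  5.51484391] 0.019721874066137485
top red [([345, 194, 4, 7, 21], [346.5, 196.7]), ([218, 245, 5, 37, 95], [219.9, 263.6])]
top yel [([346, 206, 3, 5, 12], [346.9, 207.8])]
wrist red [([289, 269, 51, 83, 3372], [314.0, 311.4])]
wrist yel []
```

The top view already shows pointer and mark nearly aligned (346.9 against 346.5 px). I release and take a close look from above the scale.

>>> jog_arm(rows=[0,0,0,0,0,0,0.2,0,0,0,0,0,0,0.2,0,0,0,0,0,0,0.2,0,0,0,0,0,0,0.2,0,0,0,0,0,0,0.2,0,0,0,0,0,-0.5,0.2,0,0,0,0,0,-1,0.2,0,0,0,0,0,-1,0.2,0,0,0,0,0,-1,0.2,0,0,0,0,0,-1,0.2])

```text
time_s: 28.13
position: [0.4999, -0.2368, 0.2323]
tool_rot: [[0.998, 0.065, -0.001], [0.065, -0.998, 0.001], [-0.001, -0.001, -1.0]]
contact_force: [0.5, -0.6, 1.0]
gripper_width: 0.0564
grip_force: 0.0
```

>>> jog_arm(rows=[0,0,0,0,0,-1,0.2,0,0,0,0,0,-1,0.2,0,0,0,0,-1,-1,0.2,0,0,0,0,-1,0,0.2,0,0,0,0,-1,0,0.2,0,0,0,0,-1,0,0.2,0,0,0,0,-1,0,0.2,0,0,0,0,-1,0,0.2,0,0,0,0,-1,0,0.2,0,0,0,0,-1,0,0.2])

```text
time_s: 28.97
position: [0.4869, -0.0363, 0.3063]
tool_rot: [[0.998, 0.065, -0.001], [0.065, -0.998, 0.0], [-0.001, -0.0, -1.0]]
contact_force: [-0.0, -0.1, 0.6]
gripper_width: 0.056
grip_force: 0.0
```

>>> jog_arm(rows=[0,0,0,0,-0.2,0,0.2,0,0,0,0,0,0,0.2,0,0,0,0,0,0,0.2,0,0,0,0,0,0,0.2,0,0,0,0,0,0,0.2,0,0,0,0,0,0,0.2,0,0,0,0,0,0,0.2,0,0,0,0,0,0,0.2,0,0,0,0,0,0,0.2,0,0,0,0,0,0,0.2])

```text
time_s: 29.8
position: [0.4874, -0.0326, 0.3065]
tool_rot: [[0.998, 0.065, 0.0], [0.065, -0.998, 0.0], [0.0, -0.0, -1.0]]
contact_force: [0.7, 0.7, -0.1]
gripper_width: 0.0561
grip_force: 0.0
```

Run:
```python
from h import *
s=env.state();B=cam('wrist',s);w=env.read_camera('wrist')[:,:,::-1].copy();cv2.imwrite('pics/w9.png',w);print(s['position'])
hsv=cv2.cvtColor(w,cv2.COLOR_BGR2HSV)
for c,m in(('red',((hsv[...,0]<8)|(hsv[...,0]>172))&(hsv[...,1]>60)&(hsv[...,2]>80)),('yel',(hsv[...,0]>24)&(hsv[...,0]<36)&(hsv[...,1]>60)&(hsv[...,2]>150)),('blue',(hsv[...,0]>100)&(hsv[...,0]<130)&(hsv[...,1]>110)&(hsv[...,2]>60))):
    k,l,st,ce=cv2.connectedComponentsWithStats(m.astype(np.uint8));
    for i in range(1,k):
        if st[i,4]>20:
            print(c,st[i].tolist(),ce[i].round(1).tolist())
            if st[i,1]<180 and c!='blue':
                for r in range(st[i,1],st[i,1]+st[i,3],2): x=np.flatnonzero(l[r]==i);print('  ',r,x.min(),x.max())
crop=w[:300,230:430];cv2.imwrite('pics/w9c.png',cv2.resize(crop,(400,600),interpolation=cv2.INTER_CUBIC))
```

```text
[ 0.48737645 -0.0326233   0.30648204]
red [313, 41, 11, 29, 240] [318.2, 51.9]
   41 314 323
   43 313 323
   45 313 323
   47 313 323
   49 313 323
   51 313 323
   53 313 323
   55 314 323
   57 314 323
   59 314 323
   61 314 323
   63 318 319
   65 318 319
   67 318 319
   69 318 319
red [523, 199, 52, 32, 1093] [549.5, 214.4]
yel [313, 70, 10, 27, 180] [317.8, 86.1]
   70 317 317
   72 317 318
   74 317 318
   76 317 318
   78 314 321
   80 314 321
   82 314 321
   84 314 321
   86 314 322
   88 314 322
   90 314 322
   92 314 322
   94 314 322
   96 314 322
yel [23, 168, 17, 8, 43] [31.4, 171.2]
   168 38 38
   170 24 39
   172 25 39
   174 39 39
yel [26, 198, 17, 13, 70] [34.2, 203.2]
yel [484, 410, 5, 6, 23] [486.0, 412.2]
yel [140, 417, 5, 7, 24] [142.0, 419.8]
blue [313, 111, 11, 133, 1270] [318.2, 177.0]
blue [485, 115, 35, 66, 764] [496.6, 134.1]
blue [494, 199, 11, 16, 88] [498.0, 208.5]
```

View pics/w9c.png

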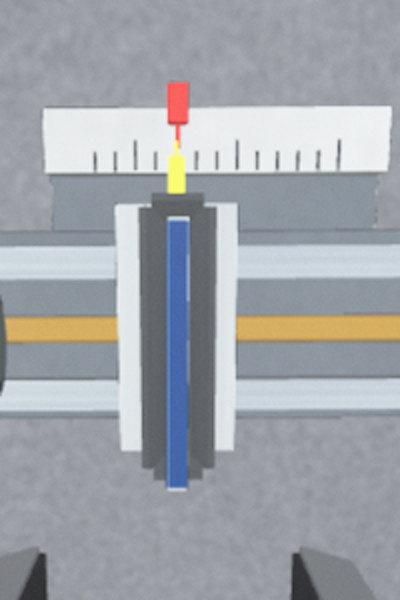

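The panel stands in the pocket with its blue edge at (178,220) to (178,488), and the yellow tip sits right under the red index line. I'll check the offset at sub-pixel level.

Run:
```python
from h import *
w=cv2.imread('pics/w9.png').astype(float)
x=np.arange(308,330)
for r in range(63,78):
    b,g,R=w[r,308:330].T
    s=np.clip((R-g) if r<70 else (R-b),0,None);s=np.where(s>25,s,0);print(r,((s*x).sum()/s.sum()).round(2) if s.sum() else None,s.sum().round())
s=env.state();print(s['time_s'],s['contact_force'])
```

```text
63 318.45 368.0
64 318.45 332.0
65 318.45 331.0
66 318.45 333.0
67 318.45 334.0
68 318.43 332.0
69 318.45 329.0
70 318.32 360.0
71 318.24 379.0
72 318.26 381.0
73 318.23 374.0
74 317.89 268.0
75 317.73 225.0
76 317.73 225.0
77 317.57 383.0
29.85 [-0.56946311  0.75114291 -0.20937824]
```

The pointer is 0.2 to 0.7 px (under 0.8 mm) from the mark, the panel is seated and the gripper is clear. I hand the job in.

```bash
python3 -c "
from rig import env
print(env.job_done())"
```

```text
the job is handed in; nothing more can be done
None
```

The job is handed in at about 30 s: the blue panel stands fully home in the pocket with its blue face to the measuring head, the pointer is within about 0.8 mm of the mark, and the arm touched neither the red panel nor the can, jug or cup.

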